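# Third hand at the magneto bracket jig

## Task

Get the jig ready for your workmate's screwdriver: first swing the red keeper bar shut in front of the brass condenser until it clicks into its catch, then set the loose steel breaker bracket down in the jig's lane, flat face toward the sprung fence. Push it squarely against the fence until the red pointer stands in the green band, never running the fence to the end of its travel, and finish there with the gripper still holding the bracket and pressing steadily, because your mate fastens it while you hold. Leave the condenser standing in its seat and everything else on the bench where it is.

Things in the scene. Friction and masses are not known exactly. Their poses are not given: they have to be found in the camera images.
- jig: plywood jig board 210 (x) x 275 (y) x 18 mm thick, fixed to the bench; origin at the centre of its underside, z up. 'jig (x, y, z)' below means this frame, mm. The right half (y < 0) is the bracket lane with the sprung fence at its far (+x) end; the left half holds the condenser seat and keeper bar.
- lane (a point): point on the lane's steel floor, jig (-25, -65, 18): good place for the bracket's origin when setting it down (its face is then 30 mm short of the fence at rest). The lane runs along jig x from -95 to the fence, is 64 mm wide between two rails 8 mm high, open at the top and the near end. Axes as the jig's.
- keeper (a joint): angle of the red keeper bar about its vertical hinge (rad): 0 = shut, bar along jig -y from the hinge; grows to 1.5 as it swings out to point to jig -x. Slightly stiff (0.3 N at the knob), stays where left. In the last 0.15 rad a nose under the tip rides over a sprung pin (2 to 3 N at the knob); past it, at 0.07 rad, it is drawn on to 0, a firm stop.
- keeper_hinge (a point): on the hinge axis of the keeper bar, jig (-25, 115, 48). The bar is 12 mm wide, its underside at jig z 43, its top at z 53, and it reaches 117 mm from the hinge.
- keeper_knob (a point): middle of the keeper's upright round black knob, 14 mm diameter, standing on the bar from jig z 53 to z 88 (point at z 70), 100 mm from the hinge axis; push or hold it from above. When shut it stands at jig (-25, 15). A low steel catch block (up to z 46) lies under the bar's tip.
- bracket: loose steel breaker bracket, about 160 g, standing on its foot; origin at the centre of the foot's underside, z up, +x toward its flat face. Foot 50 (x) x 44 (y) x 6 mm; upright flat face plate 8 mm thick, 44 mm wide, up to z 48, its front at x = +25; behind it a central rib 14 mm thick (y -7 to 7), from x = -13 to 17, up to z 50: grip the rib across y from above.
- bracket_rib (a point): grip point on the bracket's rib, bracket (2, 0, 35).
- bracket_face (a point): point on the front of the bracket's flat face, bracket (25, 0, 20).
- fence_face (a point): aluminium fence, 72 mm wide, 12 mm thick, up to 44 mm above the lane floor; origin at the middle of the foot of its face, at jig (30, -65, 18) at rest, x axis = the direction it is pushed (jig +x). Carries a red pointer arm on its top right (-y) side that moves over the scale block.
- fence (a joint): travel of the sprung fence along jig +x (m): 0 at rest, end of travel at 0.030. Spring 1 N at 0 plus 0.5 N per mm. On the scale block the white part is 0 to 0.010, the green band 0.010 to 0.022 (6 to 12 N), the yellow part beyond is too much. Aim for the middle, 0.016 (9 N).
- condenser: loose brass condenser can, 32 mm diameter, 60 mm tall, 70 g, standing in the wooden seat of the jig, origin under its centre at about jig (2, 65, 18); the seat has walls 30 mm high on three sides and is open toward jig -x, where the keeper bar shuts it in.
- stand: bystander: fixed wooden stand 58 x 200 x 40 mm with four slots in a row along its y; three hold cans.
- can0: bystander: loose brass can in the stand, as the condenser; origin under its centre.
- can1: bystander: as can0.
- can2: bystander: as can0.
- oil_can: bystander: loose green oil can, 84 mm diameter, 115 mm tall, with a spout up to 170 mm; origin under its centre.
- grommet: bystander: loose black rubber ring, 28 mm outside, 8 mm thick; origin under its centre.
- screwdriver: bystander: loose screwdriver lying on the left of the bench; origin at the underside of its middle.
There are look-alikes about, which are no part of the job. There is more than one size of the bracket; the one meant has the size given above. What is shaped like the condenser but black is not meant.

How it is judged (in metres and radians):
On the way, in this order (a step that is already met when the one before it is completed fails the run):
1. the keeper bar is shut in its catch (value of joint keeper below 0.04 rad), for 0.2 s.
2. the bracket presses the fence into the green band, steadily for one second (value of joint fence between 0.0095 and 0.0225 m and contact force between bracket and fence between 4.5 and 14 N), for 1 s.
At the end, for the whole second after the job is handed in: Keeper under 0.04 rad; bracket on the lane floor (6 mm), tilt and yaw under 0.12 rad, within 14 mm of mid-lane, face on fence; fence travel 9.5-22.5 mm at 4.5-14 N; fingers press the bracket (2 N), robot off the fence, bracket still; condenser upright in its seat (all of step 2 and value of joint keeper below 0.04 rad and contact force between the fingers and bracket above 2 N and contact force between each of the arm, the fingers and fence below 0.5 N and x of bracket_face in the frame of fence_face above -0.005 m and y of bracket_face in the frame of fence_face between -0.014 and 0.014 m and z of bracket in the frame of jig below 0.024 m and angle between bracket's own z axis and vertical below 0.12 rad and angle between the x axis of bracket and the x axis of jig, either way round below 0.12 rad and linear speed of bracket below 0.01 m/s and horizontal distance between condenser and jig below 0.08 m and angle between condenser's own z axis and vertical below 0.15 rad); the arm keeps its last pose, push and grip.
It fails at once if the fence is run to the end of its travel (value of joint fence above 0.0285 m).
It fails at once if the condenser in the jig is tipped or pulled out (angle between condenser's own z axis and vertical above 0.4 rad or distance of condenser from where it was at the start of the episode above 0.02 m).
It fails at once if a bystander is disturbed (distance of any of can0, can1, can2, oil_can, grommet, screwdriver from where it was at the start of the episode above 0.03 m).
It also fails if it takes over 64 s, if anything falls off the work surface, if the arm or the gripper's body presses on something with over 40 N, if the wrist force passes 120 N, or if a joint passes its speed limit or range.

## Robot

A 6-joint arm with a two-finger parallel gripper is mounted at the origin on the work surface. World frame = base frame: x ahead of the robot, y to its left, z up, the work surface at z = 0. Lengths are in m, angles in degrees, forces in N, time in s.
With the tool pointing down it reaches from about 0.225 to 0.725 m from the base axis. Payload 3.1 kg.
Tool frame: the origin (TCP) lies between the finger pads; the fingertips stand 17 mm ahead of it and the grasp point (between the pads) lies 2 mm behind it; z points along the fingers, y is the line along which they close (so a half turn about z gives the same grasp; the last joint's range is limited). The gripper opens to 85 mm and grips with 20 to 120 N. Pads are 22 mm wide; open, the fingers measure 114 mm over their backs; the gripper's body (76 mm by 85 mm) begins 54 mm behind the grasp point. The pads swing forward as they close: fully open they stand 13 mm farther back than shut.
Start: joints at [-72.41, 2.75, 5.684, 92.934, 0, 82.678], TCP at [0.221, -0.476, 0.248] pointing down, gripper open.
Joint ranges: [-166.93, 166.93], [-56.73, 111.36], [-69.38, 81.34], [-121.58, 131.49], [-85.45, 84.26], [-180, 180]. Speed limits (degrees/s): [159.86, 159.86, 180, 180, 180, 180].

## Interface

Orientations are given as [roll, pitch, yaw] about the fixed x, y, z axes, in that order (R = Rz(yaw) Ry(pitch) Rx(roll)).
In Python, from bench import ctrl gives the robot as it stands.
- The arm moves only by the tool arm_command, never from a script. Its argument "targets" is a list of rows, each a list of 3 entries, a list of its own where there are three numbers: the shift along the world's x, y, z in mm, then the turn about the world's z in rad, then the finger opening in mm, from 0 to 85.4. In form: [[[x, y, z], twist, claw], ...]. A call has 1 to 10 rows; each row is the pose to reach, as a shift and turn from the pose commanded when the call began; what a row does not reach only later rows make up. A row lasts 1/10 s, in which the tool goes at most 50 mm and 8.59 degrees, less where a joint would pass 70% of its speed; a pose out of reach is approached as far as the arm can. A call with a gripper value outside its range is refused whole. The fingers move at their own pace and stop on an object; the grip force is fixed at half the most. Time passes only in rows, so rows that repeat a pose let the fingers close. It gives the time, the measured TCP pose, the force, the opening and the grip force at its end, in the units of the state.
- ctrl.state(): the state, without advancing time (a new reading comes with each control period).
- ctrl.get_image(name): name is "side" or "top" or "wrist"; returns the picture (420x560x3 uint8, blue, green, red); there is no depth.
- ctrl.get_calibration(name): a dict with "mtx" (3x3 intrinsics, pixels), "pose" (4x4, takes a point from camera to world coordinates); the wrist camera has in their place "tool_from_camera" (4x4, takes a point from camera to tool coordinates, whose origin is the TCP and whose axes are the flange's). Camera axes: x right, y down, z forward; pixel columns grow to the right and rows downward; lengths in m; the calibration is good to about 2 mm. The wrist camera is an equidistant fisheye: a pixel r from the principal point sees the ray r / f radians off the axis. A picture is of the moment at which its call begins: read the wrist's pose just before it. get_calibration takes no time and is no camera call.
- ctrl.sign_off(): hands the job in; it is judged then, once.
The state is a dict: "time": time; "joint_pos": joint angles; "joint_vel": joint speeds; "joint_torque": joint torques, N m; "tcp_pos": TCP position; "tcp_rot": TCP orientation; "contact_force": force on the tool from outside, world axes, zero at the start; "ft_torque": the same for the moment, N m; "width": finger opening in m; "gripper_force": force on a finger pad.
Only numpy, scipy, OpenCV 4.12 (cv2) and the standard library are available. Lean on these libraries where they do the work, as an engineer would, in place of code of your own. Each camera call takes 0.05 s, during which the arm holds its last target. There are 200 camera calls.

## Working session

There is one attempt and no reset: what is moved stays moved. The work goes in short steps, Python scripts to look and compute and a tool call to move; the robot and the scene stay as the last step left them, time stands still between calls to the robot, and variables do not carry over. Pictures are saved under pics/ and viewed, at most 10 in all, crops included, and the job is handed in when it is done.

Besides the shell and the picture viewer there is one more tool, called after ">>>" as name(argument=value, ...), one argument or row to a line, values as JSON. arm_command: Moves the arm, as the interface text tells. Its arguments: {"type":"object","properties":{"targets":{"type":"array"}},"required":["targets"]}

```bash
mkdir -p pics
cat > h.py <<'E'
import numpy as np, cv2
from bench import ctrl
def ray(name,u,v):
    c=ctrl.get_calibration(name);K=np.array(c["mtx"]);P=np.array(c["pose"])
    d=P[:3,:3]@np.linalg.solve(K,[u,v,1.]);return P[:3,3],d
def plane(name,u,v,z):
    o,d=ray(name,u,v);return (o+d*(z-o[2])/d[2])[:3]
def proj(name,p):
    c=ctrl.get_calibration(name);K=np.array(c["mtx"]);P=np.array(c["pose"])
    q=K@(P[:3,:3].T@(np.array(p)-P[:3,3]));return q[:2]/q[2]
E
python3 - <<'E'
from h import *
for n in("top","side"):
    im=ctrl.get_image(n);cv2.imwrite(f"pics/{n}0.png",im)
    c=ctrl.get_calibration(n);print(n,np.round(c["mtx"],1).tolist(),np.round(c["pose"],3).tolist())
print(ctrl.state())
E
```

```text
top [[402.3, 0.0, 280.1], [0.0, 402.3, 209.8], [0.0, 0.0, 1.0]] [[-0.048, -0.978, 0.205, 0.375], [-0.999, 0.047, -0.009, -0.027], [-0.001, -0.205, -0.979, 1.343], [0.0, 0.0, 0.0, 1.0]]
side [[417.8, 0.0, 279.3], [0.0, 417.8, 202.6], [0.0, 0.0, 1.0]] [[-0.872, -0.311, 0.379, 0.206], [-0.49, 0.536, -0.688, 0.747], [0.011, -0.785, -0.62, 0.758], [0.0, 0.0, 0.0, 1.0]]
{'time': 0.1, 'joint_pos': array([-7.24091030e+01,  2.79052690e+00,  5.59912115e+00,  9.29345532e+01,
        1.28356012e-04,  8.26784804e+01]), 'joint_vel': array([ 0.05702395, -0.13667276,  0.18003927,  0.07271499,  0.09098215,
        0.0557731 ]), 'joint_torque': array([ 2.26885109e-03, -3.39852726e+01,  3.20935106e+01,  1.58896262e-02,
       -1.27429730e-04,  1.47023620e-06]), 'tcp_pos': array([ 0.22098166, -0.47564139,  0.2472043 ]), 'tcp_rot': array([-1.79875084e+02, -1.61791430e-02,  2.49123988e+01]), 'contact_force': array([ 0.70653291,  0.44261247, -0.30134622]), 'ft_torque': array([-0.01469956, -0.00343501, -0.03860111]), 'gripper_force': 0.0, 'width': 0.08510845107526668}
```

View pics/top0.png

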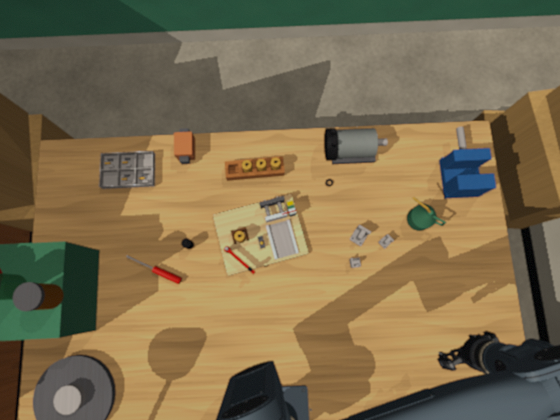

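View pics/side0.png

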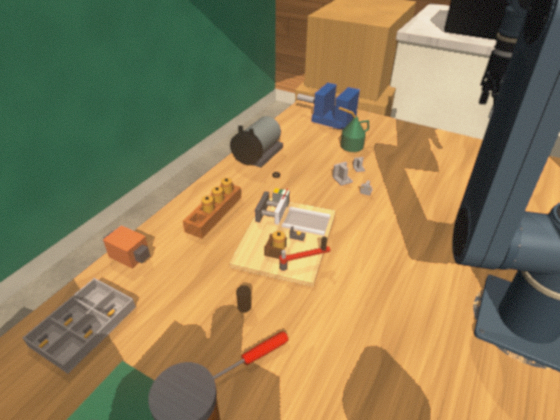

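The top view shows the jig at about (262,235), with the keeper tip near (252,270) and its hinge near (228,248). There are three bracket candidates at (361,233), (386,240) and (355,263). I'll enlarge that area.

Run:
```python
from h import *
im=cv2.imread("pics/top0.png");s=cv2.imread("pics/side0.png")
a=cv2.resize(im[185:285,205:405],None,fx=4,fy=4,interpolation=cv2.INTER_CUBIC)
b=cv2.resize(s[145:205,320:390],None,fx=3.3,fy=3.3,interpolation=cv2.INTER_CUBIC)
o=np.zeros((600,800,3),np.uint8);o[:400]=a;o[400:400+b.shape[0],:b.shape[1]]=b
c=cv2.resize(s[185:285,225:345],None,fx=2,fy=2,interpolation=cv2.INTER_CUBIC);o[400:600,300:540]=c
cv2.imwrite("pics/crop1.png",o)
for p in [(361,240),(386,243),(355,266)]:print(plane("top",*p,0))
for p in [(214,213),(294,194),(307,258),(227,276)]:print(plane("top",*p,0.018))
```

```text
[ 0.53949606 -0.3055192   0.        ]
[ 0.52535668 -0.38829607  0.        ]
[ 0.45408051 -0.277914    0.        ]
[0.65216565 0.18329445 0.018     ]
[ 0.70479253 -0.08882372  0.018     ]
[ 0.48662162 -0.11946216  0.018     ]
[0.4409488  0.14409636 0.018     ]
```

View pics/crop1.png

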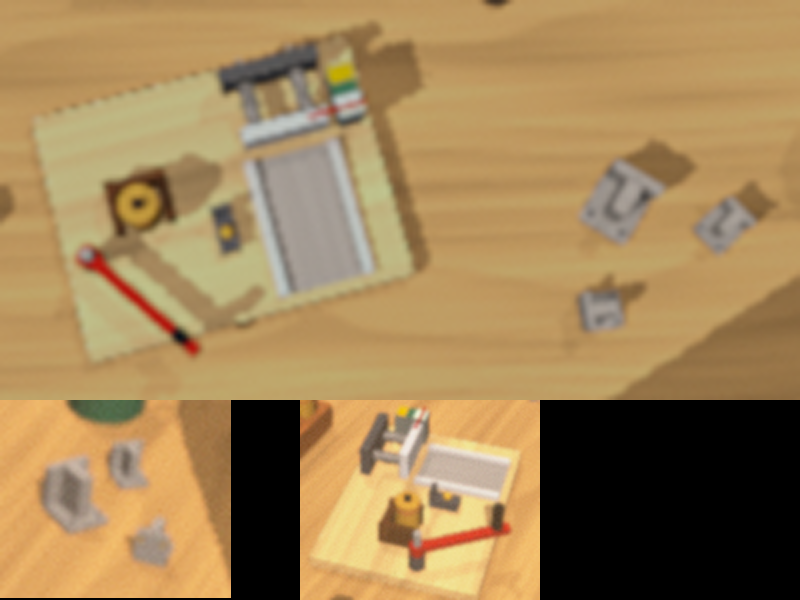

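In the crop the largest bracket is at about crop (622,200), which is image (361,233). Its foot is about 48 x 50 mm, so it fits the 44 x 50 size. The other two are roughly 30 mm look-alikes. Its plate is on the up-right side. Next I'll measure the jig pose, the keeper angle and the bracket outline.

Run:
```python
from h import *
im=cv2.imread("pics/top0.png");hsv=cv2.cvtColor(im,cv2.COLOR_BGR2HSV)
print("jig/bench hsv",hsv[260:263,290:293].reshape(-1,3).mean(0),hsv[222,222],hsv[225,205],hsv[290,270],hsv[205,240])
h,s,v=cv2.split(hsv)
red=(((h<6)|(h>174))&(s>150)&(v>90)).astype(np.uint8)
red[:, :222]=0;red[:,262:]=0;red[:235]=0;red[285:]=0
ys,xs=np.nonzero(red);pts=np.array([plane("top",x,y,.053)[:2] for x,y in zip(xs,ys)])
c=pts.mean(0);d=np.linalg.svd(pts-c)[2][0];t=(pts-c)@d
print("keeper red",len(pts),c,d,np.degrees(np.arctan2(d[1],d[0])),c+d*t.min(),c+d*t.max())
# knob: dark near tip
dk=(v<60).astype(np.uint8);dk[:255]=0;dk[275:]=0;dk[:,:243]=0;dk[:,258:]=0
ys,xs=np.nonzero(dk);print("knob px",len(xs),xs.mean(),ys.mean(),plane("top",xs.mean(),ys.mean(),.08))
# condenser top
br=((h>12)&(h<28)&(s>170)).astype(np.uint8);br[:226]=0;br[246:]=0;br[:,:228]=0;br[:,250:]=0
ys,xs=np.nonzero(br);print("cond",len(xs),xs.mean(),ys.mean(),plane("top",xs.mean(),ys.mean(),.078))
# brackets
g=((s<75)&(v>60)).astype(np.uint8);g[:,:340]=0;g[:,405:]=0;g[:220]=0;g[:][275:]=0
n,l,st,ce=cv2.connectedComponentsWithStats(g)
for i in range(1,n):
    if st[i,4]>15:
        r=cv2.minAreaRect(np.argwhere(l==i)[:,::-1].astype(np.float32));print(st[i],r);print([np.round(plane("top",*p,0.0)[:2],3).tolist() for p in cv2.boxPoints(r)])
# jig corners from hue/sat mask
ref=hsv[262:268,292:300].reshape(-1,3).mean(0)
m=((h>=20)&(h<=32)&(v>120)).astype(np.uint8);m[:180]=0;m[290:]=0;m[:,:200]=0;m[:,320:]=0
m=cv2.morphologyEx(m,cv2.MORPH_OPEN,np.ones((3,3)))
n,l,st,ce=cv2.connectedComponentsWithStats(m);k=1+st[1:,4].argmax()
r=cv2.minAreaRect(np.argwhere(l==k)[:,::-1].astype(np.float32));print(st[k],r)
hull=cv2.convexHull(np.argwhere(l==k)[:,::-1].astype(np.int32))
W=np.array([plane("top",*p[0],.018)[:2] for p in hull])*1000
print("jig",cv2.minAreaRect(W.astype(np.float32)))
```

```text
jig/bench hsv [ 18.44444444 124.33333333 189.55555556] [ 26  82 190] [ 18 127 189] [ 19 121 191] [ 17 129 186]
keeper red 57 [0.49180049 0.10255784] [-0.69562905 -0.71840116] -134.0773656717561 [0.52354536 0.13534192] [0.44765995 0.05697232]
knob px 5 249.8 268.6 [0.45717196 0.06471617 0.08      ]
cond 100 238.77 235.37 [0.56340652 0.09636648 0.078     ]
[350 225  21  21 245] ((359.64202880859375, 234.90597534179688), (13.724282264709473, 18.720680236816406), 34.69515609741211)
[[0.546, -0.265], [0.596, -0.305], [0.568, -0.341], [0.518, -0.3]]
[379 235  15  13 118] ((385.7500305175781, 240.75), (9.192387580871582, 12.727922439575195), 45.0)
[[0.53, -0.362], [0.559, -0.395], [0.536, -0.415], [0.507, -0.381]]
[350 258  11  10  91] ((355.0, 262.5), (9.0, 10.0), 90.0)
[[0.481, -0.264], [0.48, -0.297], [0.45, -0.294], [0.452, -0.261]]
[ 214  203   52   46 1200] ((241.21697998046875, 224.5094451904297), (35.164302825927734, 53.70798110961914), 74.05460357666016)
jig ((609.46044921875, 92.27839660644531), (119.21471405029297, 177.6458740234375), 13.61246395111084)
```

The jig is at about (0.571, 0.031) with yaw about 10°. The keeper is at about 0.94 rad and its knob is at about (0.457, 0.066). The chosen bracket at (361,233) has a yaw of about -38°. I'm moving above the knob first.

>>> arm_command(
  targets=[
    [[20,45,0],0.05,28],
    [[40,90,0],0.1,28],
    [[60,135,-5],0.15,28],
    [[80,180,-10],0.2,28],
    [[100,225,-20],0.25,28],
    [[120,270,-25],0.3,28],
    [[140,315,-30],0.35,28],
    [[160,360,-35],0.37,28],
    [[180,405,-40],0.37,28],
    [[200,450,-50],0.37,28],
  ],
)

```text
time: 1.1
tcp_pos: [0.4217, -0.0244, 0.1985]
tcp_rot: [179.9, -0.0, 46.1]
contact_force: [0.5, -1.4, -0.1]
width: 0.0282
gripper_force: 0.0
```

>>> arm_command(
  targets=[
    [[15,40,-10],0,28],
    [[30,75,-20],0,28],
    [[36,92,-30],0,28],
    [[36,92,-40],0,28],
    [[36,92,-40],0,28],
    [[36,92,-40],0,28],
  ],
)

```text
time: 1.7
tcp_pos: [0.4564, 0.0648, 0.158]
tcp_rot: [-180.0, 0.1, 46.0]
contact_force: [-0.8, -0.9, -1.0]
width: 0.0282
gripper_force: 0.0
```

```bash
cat >> h.py <<'E'
from scipy.spatial.transform import Rotation as R
def T():
    s=ctrl.state();M=np.eye(4);M[:3,:3]=R.from_euler("xyz",s["tcp_rot"],degrees=True).as_matrix();M[:3,3]=s["tcp_pos"];return M
def wray(M,u,v):
    c=ctrl.get_calibration("wrist");K=np.array(c["mtx"]);P=M@np.array(c["tool_from_camera"])
    a=(u-K[0,2])/K[0,0];b=(v-K[1,2])/K[1,1];r=np.hypot(a,b);k=np.sin(r)/max(r,1e-9)
    return P[:3,3],P[:3,:3]@np.array([a*k,b*k,np.cos(r)])
def wplane(M,u,v,z):
    o,d=wray(M,u,v);return o+d*(z-o[2])/d[2]
def wproj(M,p):
    c=ctrl.get_calibration("wrist");K=np.array(c["mtx"]);P=M@np.array(c["tool_from_camera"])
    q=P[:3,:3].T@(np.array(p)-P[:3,3]);t=np.arctan2(np.hypot(q[0],q[1]),q[2]);n=np.hypot(q[0],q[1])
    return K[0,2]+K[0,0]*t*q[0]/n,K[1,2]+K[1,1]*t*q[1]/n
def jig(x,y,z=0,o=(571.5,31),yaw=10.):
    a=np.radians(yaw);return np.array([o[0]+x*np.cos(a)-y*np.sin(a),o[1]+x*np.sin(a)+y*np.cos(a),z])/1000
E
python3 - <<'E'
from h import *
M=T();im=ctrl.get_image("wrist");s=ctrl.state();print(s["time"],s["tcp_pos"],s["tcp_rot"],s["width"],s["contact_force"],s["joint_pos"])
np.save("M1.npy",M)
for p in [(-25,15,.053)]:pass
h=np.array([.457,.066,.088]);q=wproj(M,h);print(q)
cv2.imwrite("pics/w1.png",im)
E
```

```text
1.75 [0.45687045 0.0646388  0.15858505] [1.79983465e+02 1.37589428e-02 4.60184509e+01] 0.02788322654702872 [-0.21610402 -0.83707447 -0.7737074 ] [-2.69712267e-01 -6.85555153e+00 -1.38624215e+01  8.29906857e+01
 -2.13717464e-02  1.33711834e+02]
(np.float64(277.11455439886623), np.float64(230.2708440244162))
```

View pics/w1.png

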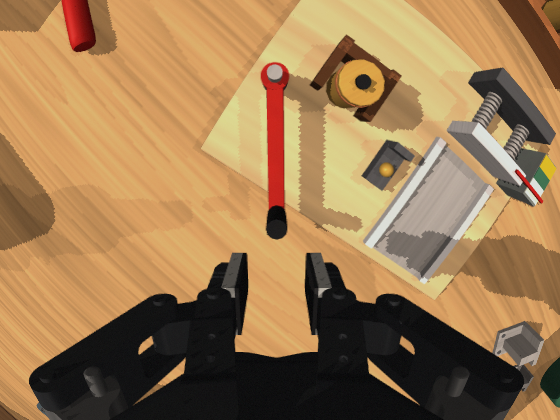

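The wrist view shows the knob top at (277,229), as predicted, and centred between the fingers. The hinge cap is at (274,72). The jig corners are at (203,150) and (437,298). I'll refine the jig pose from these while descending onto the knob.

>>> arm_command(
  targets=[
    [[0,1,-25],0,28],
    [[0,1,-50],0,28],
    [[0,1,-70],0,28],
    [[0,1,-80],0,28],
    [[0,1,-80],0,20],
    [[0,1,-80],0,20],
    [[0,1,-80],0,20],
  ],
)

```text
time: 2.45
tcp_pos: [0.4583, 0.0664, 0.08]
tcp_rot: [179.9, -0.1, 46.1]
contact_force: [-0.5, 1.2, 0.1]
width: 0.0196
gripper_force: 0.0
```

Run:
```python
from h import *
M=np.load("M1.npy");r=lambda p:np.round(p[:2]*1000,1)
hi=wplane(M,274,72,.058)
print("hinge",r(hi),"pred",r(jig(-25,115)))
a=wplane(M,437,298,.018);b=wplane(M,203,150,.018);print("corner R",r(a),r(jig(-105,-137.5)),"L",r(b),r(jig(-105,137.5)))
print("yaw",np.degrees(np.arctan2(*(b-a)[[1,0]]))-90, np.linalg.norm(b-a))
c=wplane(M,363,81,.078);print("cond",r(c),r(jig(2,65)))
# near rail ends at z .026
for p,q in (((368,245),(-95,-33)),((427,280),(-95,-97))):print("rail",r(wplane(M,*p,.026)),r(jig(*q)))
s=ctrl.state();print(s["tcp_pos"]*1000,s["width"],s["contact_force"])
```

```text
hinge [526.1 140.6] pred [526.9 139.9]
corner R [ 506.1 -122.1] [ 492.  -122.6] L [444.2 140.6] [444.2 148.2]
yaw 13.262545111753738 0.26985352964293186
cond [561.8  96.8] [562.2  95.4]
rail [489.1 -15.1] [483.7 -18. ]
rail [509.4 -87.8] [494.8 -81. ]
[458.26033992  66.37298104  80.00160373] 0.019613844123848347 [-0.5435617  1.1660256  0.1391193]
```

>>> arm_command(
  targets=[
    [[7,-5,-2],0.1,20],
    [[15,-11,-2],0.2,20],
    [[24,-16,-2],0.3,20],
    [[34,-20,-2],0.4,20],
    [[44,-23,-2],0.5,20],
    [[54,-25,-2],0.6,20],
    [[65,-26,-2],0.72,20],
    [[65,-26,-2],0.72,20],
  ],
)

```text
time: 3.25
tcp_pos: [0.5241, 0.0404, 0.0777]
tcp_rot: [179.8, 0.0, 87.3]
contact_force: [0.0, -0.2, -0.0]
width: 0.0205
gripper_force: 0.0
```

>>> arm_command(
  targets=[
    [[5,0,0],0.08,20],
    [[10,0,0],0.15,20],
    [[15,0,0],0.2,20],
    [[20,1,0],0.2,20],
    [[23,1,0],0.2,20],
    [[23,1,0],0.2,20],
  ],
)

```text
time: 3.85
tcp_pos: [0.5458, 0.0418, 0.0768]
tcp_rot: [179.9, -0.0, 98.7]
contact_force: [-0.0, 0.6, 0.1]
width: 0.02
gripper_force: 0.0
```

Run:
```python
from h import *
s=ctrl.state();print(s["tcp_pos"]*1000,s["width"],s["contact_force"])
im=ctrl.get_image("wrist");M=T();np.save("M2.npy",M);cv2.imwrite("pics/w2.png",im)
t=ctrl.get_image("top")
h,sa,v=cv2.split(cv2.cvtColor(t,cv2.COLOR_BGR2HSV))
```

```text
[545.83249297  41.84003176  76.78810776] 0.020017281906518736 [-0.02378297  0.60236917  0.13112846]
```

View pics/w2.png

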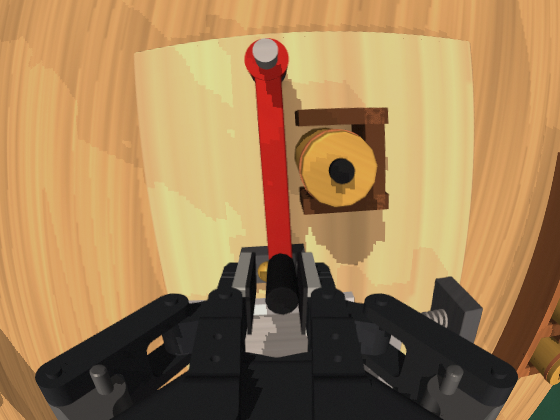

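The bar runs from hinge (266,55) to knob (283,285), with the pin at (263,270) and the condenser at (343,172) still in its seat. The contact force is near zero, so I'll push on until I feel the firm stop.

>>> arm_command(
  targets=[
    [[2,0,0],0,20],
    [[4,0,0],0,20],
    [[4,0,0],0,20],
  ],
)

```text
time: 4.25
tcp_pos: [0.5493, 0.0417, 0.0764]
tcp_rot: [180.0, -0.0, 98.8]
contact_force: [-0.6, -0.5, 0.3]
width: 0.0198
gripper_force: 0.0
```

>>> arm_command(
  targets=[
    [[2,0,0],0,20],
    [[3,0,0],0,20],
    [[3,0,0],0,20],
  ],
)

```text
time: 4.55
tcp_pos: [0.5515, 0.0416, 0.0762]
tcp_rot: [-179.9, -0.0, 98.8]
contact_force: [-1.2, 0.2, 1.2]
width: 0.0201
gripper_force: 1.0
```

Run:
```python
from h import *
M=np.load("M2.npy");a=wplane(M,265,47,.062);b=wplane(M,283,262,.088)
print(a,b,np.degrees(np.arctan2(*(b-a)[[1,0]])))
s=ctrl.state();print(s["tcp_pos"]*1000,s["contact_force"],s["joint_pos"])
```

```text
[0.52419709 0.14240675 0.062     ] [0.54418631 0.06020952 0.088     ] -76.33178494820886
[551.4548965   41.64192906  76.22433103] [-1.20887986  0.1600907   1.20335002] [-2.62825345e+00  8.82455004e+00 -7.45713761e+00  7.38058972e+01
 -2.80138911e-03  7.85508827e+01]
```

>>> arm_command(
  targets=[
    [[1.5,0,0],0,20],
    [[3,0,0],0,20],
    [[3,0,0],0,20],
  ],
)

```text
time: 4.85
tcp_pos: [0.5518, 0.0416, 0.076]
tcp_rot: [-179.6, -0.0, 98.8]
contact_force: [-8.3, -0.6, 4.6]
width: 0.0199
gripper_force: 4.4
```

>>> arm_command(
  targets=[
    [[1.5,0,0],0,20],
    [[3,0,0],0,20],
    [[3,0,0],0,20],
  ],
)

```text
time: 5.15
tcp_pos: [0.552, 0.0416, 0.0758]
tcp_rot: [-179.3, -0.1, 98.8]
contact_force: [-14.4, -0.5, 9.5]
width: 0.0197
gripper_force: 7.4
```

>>> arm_command(
  targets=[
    [[-4,0,0],0,20],
    [[-8,0,0],0,22],
    [[-8,0,0],0,26],
    [[-8,0,30],0,28],
    [[-8,0,60],0,28],
    [[-18,-20,100],-0.15,28],
    [[-28,-50,130],-0.3,28],
    [[-38,-60,150],-0.45,28],
    [[-38,-60,150],-0.45,28],
    [[-38,-60,150],-0.45,28],
  ],
)

```text
time: 6.15
tcp_pos: [0.5209, -0.0185, 0.2266]
tcp_rot: [179.9, -0.0, 73.1]
contact_force: [0.4, 0.2, -0.1]
width: 0.0277
gripper_force: 0.0
```

Run:
```python
from h import *
M=T();np.save("M3.npy",M);im=ctrl.get_image("wrist");cv2.imwrite("pics/w3.png",im)
cv2.imwrite("pics/top3.png",ctrl.get_image("top"));cv2.imwrite("pics/side3.png",ctrl.get_image("side"))
print(M[:3,3],ctrl.state()["tcp_rot"])
```

```text
[ 0.52094922 -0.01848516  0.22664047] [-1.79832584e+02  5.95293285e-03  7.31628110e+01]
```

View pics/w3.png

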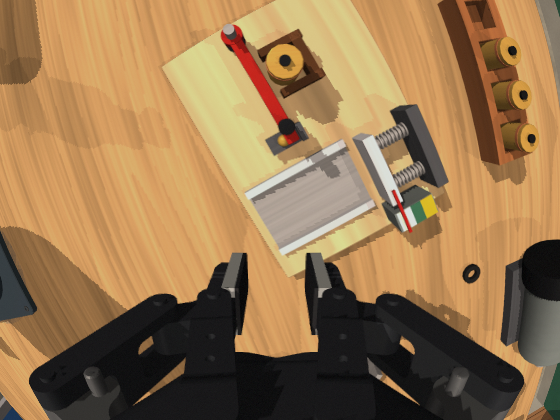

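The wrist view shows the keeper shut across the condenser: hinge (233,32), knob (289,128), pin (285,142). The lane's rails lie between (247,192) and (372,207), and the fence is at about (370,165). Next I'll refine the jig pose from this view.

Run:
```python
from h import *
M=np.load("M3.npy");im=cv2.imread("pics/w3.png");h,s,v=cv2.split(cv2.cvtColor(im,cv2.COLOR_BGR2HSV))
def W(mask,z):
    ys,xs=np.nonzero(mask);return np.array([wplane(M,x,y,z)[:2]*1000 for x,y in zip(xs,ys)])
def box(m,x0,x1,y0,y1):
    o=np.zeros_like(m);o[y0:y1,x0:x1]=m[y0:y1,x0:x1];return o
def line(P):
    c=P.mean(0);d=np.linalg.svd(P-c)[2][0];return c,np.degrees(np.arctan2(d[1],d[0]))%180,(P-c)@d
red=box((((h<6)|(h>174))&(s>150)&(v>80)).astype(np.uint8),220,300,20,130)
P=W(red,.053);c,a,t=line(P);print("bar",c,a-90,np.ptp(t))
jm=box(((h>=22)&(h<=34)&(s<150)&(v>140)).astype(np.uint8),150,430,0,285)
n,l,st,ce=cv2.connectedComponentsWithStats(cv2.morphologyEx(jm,cv2.MORPH_CLOSE,np.ones((3,3))));k=1+st[1:,4].argmax();print(st[k])
# near edge (jig -x edge) points: for each row, leftmost
E=[(np.nonzero(l[y]==k)[0].min(),y) for y in range(75,270)]
P=np.array([wplane(M,x-.5,y,.018)[:2]*1000 for x,y in E])
c,a,t=line(P);
g=np.abs((P-c)@[np.sin(np.radians(a)),-np.cos(np.radians(a))])<3;c,a,t=line(P[g]);print("near edge",g.sum(),c,a-90,np.ptp(t))
# rails: bright unsaturated
br=box(((s<45)&(v>175)).astype(np.uint8),240,380,135,260)
n,l,st,ce=cv2.connectedComponentsWithStats(br)
for i in range(1,n):
    if st[i,4]>80:
        P=W(l==i,.026);c,a,t=line(P);print("rail",st[i],c,a,np.ptp(t),cv2.minAreaRect(P.astype(np.float32)))
br=box(((s<45)&(v>175)).astype(np.uint8),350,410,130,215)
n,l,st,ce=cv2.connectedComponentsWithStats(br)
for i in range(1,n):
    if st[i,4]>80:
        P=W(l==i,.062);c,a,t=line(P);print("fence",st[i],c,a-90,np.ptp(t),cv2.minAreaRect(P.astype(np.float32)))
```

```text
bar [534.70113225  95.41047318] 12.731832587422119 102.39574590074353
[ 167   32  146  158 7815]Traceback (most recent call last):
  File "<stdin>", line 14, in <module>
    return umr_minimum(a, axis, None, out, keepdims, initial, where)
ValueError: zero-size array to reduction operation minimum which has no identity
```

```bash
cat > m3.py <<'E'
from h import *
M=np.load("M3.npy");im=cv2.imread("pics/w3.png");h,s,v=cv2.split(cv2.cvtColor(im,cv2.COLOR_BGR2HSV))
def W(mask,z):
    ys,xs=np.nonzero(mask);return np.array([wplane(M,x,y,z)[:2]*1000 for x,y in zip(xs,ys)])
def box(m,x0,x1,y0,y1):
    o=np.zeros_like(m);o[y0:y1,x0:x1]=m[y0:y1,x0:x1];return o
def line(P):
    c=P.mean(0);d=np.linalg.svd(P-c)[2][0];return c,np.degrees(np.arctan2(d[1],d[0]))%180,(P-c)@d
jm=box(((h>=22)&(h<=34)&(s<150)&(v>140)).astype(np.uint8),150,430,0,285)
E=[(np.nonzero(jm[y])[0].min(),y) for y in range(75,265)]
P=np.array([wplane(M,x-.5,y,.018)[:2]*1000 for x,y in E])
for _ in range(4):
    c,a,t=line(P);d=(P-c)@[np.sin(np.radians(a)),-np.cos(np.radians(a))];P=P[np.abs(d-np.median(d))<3]
print("near edge",len(P),c,a-90)
br=box(((s<60)&(v>165)).astype(np.uint8),240,410,130,260)
n,l,st,ce=cv2.connectedComponentsWithStats(br)
for i in range(1,n):
    if st[i,4]>60:
        z=.062 if st[i,0]>345 else .026
        P=W(l==i,z);c,a,t=line(P);print(z,st[i],c,a,np.ptp(t),cv2.minAreaRect(P.astype(np.float32)))
E
python3 m3.py
```

```text
near edge 183 [476.30589092  15.39158094] 10.750827955839767
0.062 [362 135  41  71 811] [622.17880689 -18.75587925] 102.09077039209393 70.78169303850468 ((622.9463500976562, -21.897132873535156), (11.687387466430664, 70.77919006347656), 12.186067581176758)
0.026 [322 139  24  17 199] [587.90471605   6.70756532] 10.573600833397734 24.768610116144796 ((587.7785034179688, 6.742992401123047), (24.752073287963867, 8.671606063842773), 10.87232780456543)Traceback (most recent call last):
  File "m3.py", line 20, in <module>
    P=W(l==i,z);c,a,t=line(P);print(z,st[i],c,a,np.ptp(t),cv2.minAreaRect(P.astype(np.float32)))
  File "m3.py", line 4, in W
    ys,xs=np.nonzero(mask);return np.array([wplane(M,x,y,z)[:2]*1000 for x,y in zip(xs,ys)])
                                            ~~~~~~^^^^^^^^^
  File "h.py", line 19, in wplane
    o,d=wray(M,u,v);return o+d*(z-o[2])/d[2]
        ~~~~^^^^^^^
  File "h.py", line 15, in wray
    c=ctrl.get_calibration("wrist");K=np.array(c["mtx"]);P=M@np.array(c["tool_from_camera"])
ValueError: time passes only in moves, steps and waits
```

>>> arm_command(
  targets=[
    [[3,-32,0],0.14,85],
    [[6,-64,0],0.28,85],
    [[9,-96,0],0.42,85],
    [[12,-128,0],0.56,85],
    [[15,-160,0],0.7,85],
    [[18,-192,0],0.84,85],
    [[20,-224,0],0.98,85],
    [[22,-256,-10],1.12,85],
    [[24,-286,-20],1.22,85],
    [[24,-286,-27],1.22,85],
  ],
)

```text
time: 7.3
tcp_pos: [0.5435, -0.307, 0.1955]
tcp_rot: [-179.9, -0.2, 142.9]
contact_force: [0.0, 0.4, 0.1]
width: 0.0848
gripper_force: 0.0
```

>>> arm_command(
  targets=[
    [[0,0,0],0,60],
    [[0,0,0],0,60],
    [[0,0,0],0,60],
  ],
)

```text
time: 7.6
tcp_pos: [0.5444, -0.3031, 0.1997]
tcp_rot: [180.0, 0.0, 143.0]
contact_force: [0.2, 0.6, 0.1]
width: 0.0599
gripper_force: 0.0
```

Run:
```python
from h import *
M=T();np.save("M4.npy",M);im=ctrl.get_image("wrist");cv2.imwrite("pics/w4.png",im)
print(M[:3,3],ctrl.state()["tcp_rot"],ctrl.state()["joint_pos"][5])
```

```text
[ 0.54442673 -0.30311729  0.19971691] [1.79988094e+02 5.06982811e-02 1.43029665e+02] 1.688551170107203
```

View pics/w4.png

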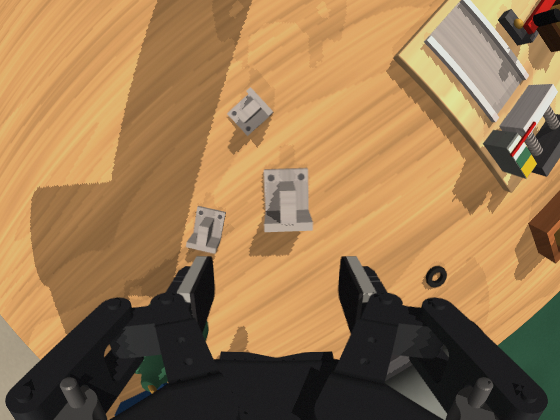

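The chosen bracket is centred at (288,200), with its foot's back corners at (264,170) and (307,169) and its plate at the bottom. The two smaller look-alikes are at (249,112) and (208,228). I'll measure the grasp now.

Run:
```python
from h import *
M=np.load("M4.npy")
im=cv2.imread("pics/w4.png");h,s,v=cv2.split(cv2.cvtColor(im,cv2.COLOR_BGR2HSV))
m=(s<70).astype(np.uint8);m[:,:258]=0;m[:,318:]=0;m[:160]=0;m[238:]=0
for y in (168,170,172,174,178,182,188,194,200,210,216,220,224,228,232):
    x=np.nonzero(m[y])[0]
    if len(x):print(y,x.min(),x.max())
r=lambda p:np.round(p[:2]*1000,1)
a,b=wplane(M,264.5,169.5,.006),wplane(M,307,168.5,.006)
d=b-a;print(r(a),r(b),np.linalg.norm(d),"yaw",np.degrees(np.arctan2(d[1],d[0]))+90, np.degrees(np.arctan2(d[1],d[0]))-90)
for f in(0,180):
    pass
n=np.array([d[1],-d[0],0])/np.linalg.norm(d);mid=(a+b)/2
print(n,"centre",r(mid+.025*n),r(mid-.025*n))
for q in((281,183),(294,183),(283,222),(299,221)):print("rib",r(wplane(M,*q,.05)))
```

```text
168 305 306
170 264 307
172 264 307
174 264 307
178 264 307
182 264 307
188 265 307
194 265 307
200 265 307
210 266 307
216 265 309
220 265 311
224 264 312
228 264 311
[ 518.8 -298.9] [ 543.2 -264.7] 0.0419770265487126 yaw 144.52037893081086 -35.47962106918915
[ 0.81432201 -0.58041335  0.        ] centre [ 551.3 -296.3] [ 510.6 -267.3]
rib [ 532.2 -289.4]
rib [ 538.9 -280.5]
rib [ 561.3 -309. ]
rib [ 569.1 -297.1]
```

Run:
```python
import cv2
im=cv2.imread("pics/w4.png");cv2.imwrite("pics/w4c.png",cv2.resize(im[155:245,245:335],None,fx=6,fy=6,interpolation=cv2.INTER_CUBIC))
```

```text
(no output)
```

View pics/w4c.png

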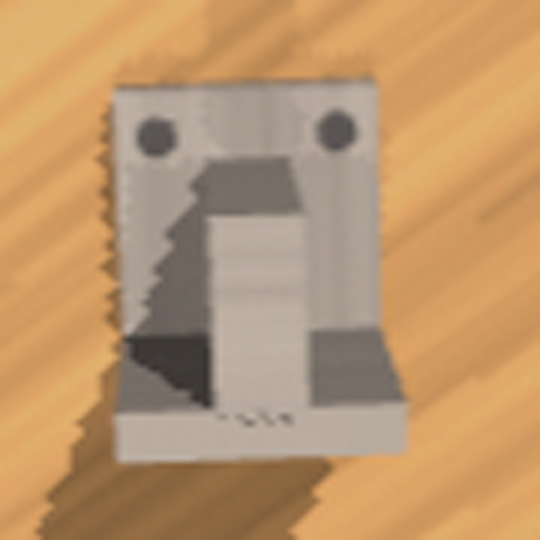

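The crop shows a clean 44 mm wide plate. The rib top runs from image (287.8,190.5) to (288.8,222.5).

Run:
```python
from h import *
M=np.load("M4.npy")
a,b=wplane(M,287.75,190.5,.05),wplane(M,288.8,222.7,.05)
d=b-a;print(a,b,np.linalg.norm(d),np.degrees(np.arctan2(d[1],d[0])),(a+b)/2)
```

```text
[ 0.54094574 -0.2886942   0.05      ] [ 0.56495842 -0.30526901  0.05      ] 0.02917761243763233 -34.615488060212684 [ 0.55295208 -0.2969816   0.05      ]
```

>>> arm_command(
  targets=[
    [[5,3,-40],0.035,44],
    [[9,6,-80],0.035,44],
    [[9,6,-115],0.035,44],
    [[9,6,-140],0.035,44],
    [[9,6,-155],0.035,44],
    [[9,6,-166],0.035,44],
    [[9,6,-166],0.035,44],
    [[9,6,-166],0.035,44],
  ],
)

```text
time: 8.45
tcp_pos: [0.554, -0.2989, 0.0349]
tcp_rot: [180.0, 0.1, 145.0]
contact_force: [0.0, 0.0, 0.8]
width: 0.044
gripper_force: 0.0
```

>>> arm_command(
  targets=[
    [[0,0,0],0,5],
    [[0,0,0],0,5],
    [[0,0,0],0,5],
    [[0,0,0],0,5],
    [[0,0,0],0,5],
    [[0,0,0],0,5],
    [[0,0,0],0,5],
    [[0,0,0],0,5],
  ],
)

```text
time: 9.25
tcp_pos: [0.5542, -0.2993, 0.0353]
tcp_rot: [180.0, 0.2, 144.9]
contact_force: [1.2, -0.3, 6.4]
width: 0.0131
gripper_force: 59.4
```

>>> arm_command(
  targets=[
    [[0,0,30],0,5],
    [[0,0,70],0,5],
    [[0,20,100],0.1,5],
    [[1,60,115],0.2,5],
    [[2,100,115],0.32,5],
    [[3,140,115],0.45,5],
    [[5,180,115],0.58,5],
    [[6,220,115],0.7,5],
    [[7,250,115],0.8,5],
    [[7,263,115],0.81,5],
  ],
)

```text
time: 10.25
tcp_pos: [0.5589, -0.0324, 0.1471]
tcp_rot: [179.9, -0.1, -168.4]
contact_force: [0.4, -0.4, -1.7]
width: 0.0131
gripper_force: 58.8
```

>>> arm_command(
  targets=[
    [[0,0,-20],0,5],
    [[0,0,-50],0,5],
    [[0,0,-70],0,5],
    [[0,0,-70],0,5],
    [[0,0,-70],0,5],
  ],
)

```text
time: 10.75
tcp_pos: [0.5592, -0.0357, 0.0776]
tcp_rot: [180.0, -0.1, -168.7]
contact_force: [0.2, -0.3, -3.0]
width: 0.0128
gripper_force: 58.8
```

Run:
```python
from h import *
M=T();np.save("M5.npy",M);im=ctrl.get_image("wrist");cv2.imwrite("pics/w5.png",im)
s=ctrl.state();print(M[:3,3],s["tcp_rot"],s["width"],s["contact_force"],s["joint_pos"])
```

```text
[ 0.55924301 -0.03574317  0.07762845] [-1.79974573e+02  2.88640037e-02 -1.68705607e+02] 0.013273846591154569 [ 0.10161958  0.51861003 -1.84200046] [-1.05008425e+01  9.83360442e+00 -5.99638277e+00  7.41337712e+01
 -1.28926090e-02 -2.17952329e+01]
```

View pics/w5.png

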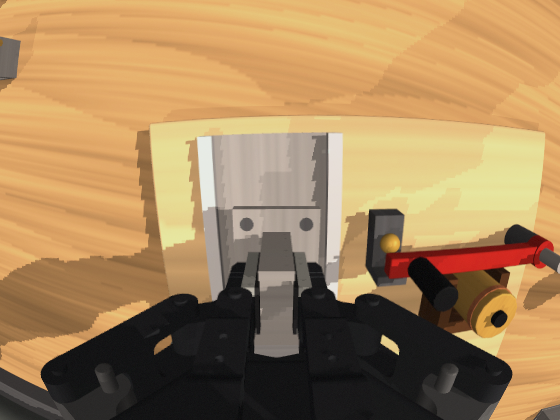

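The bracket hangs over the lane. Its foot's back edge runs from (232,207) to (321,207), and the rails' inner edges are near x = 211 and x = 329, at rows 140 to 290. The keeper lies shut at (390–550,255), with the condenser at (485,310) upright. I'll compute the lateral and yaw errors.

Run:
```python
from h import *
M=np.load("M5.npy");im=cv2.imread("pics/w5.png");h,s,v=cv2.split(cv2.cvtColor(im,cv2.COLOR_BGR2HSV))
c=ctrl.get_calibration("wrist")
class C: pass
import h as H
H.ctrl=C();H.ctrl.get_calibration=lambda n:c
br=((s<45)&(v>185)).astype(np.uint8)
L=[];Rr=[]
for y in range(145,225,5):
    x=np.nonzero(br[y])[0];l=x[(x>190)&(x<225)];r=x[(x>322)&(x<350)]
    if len(l):L.append(wplane(M,l.max()+.5,y,.026)[:2]*1000)
    if len(r):Rr.append((wplane(M,r.min()-.5,y,.026)[:2]*1000,wplane(M,r.max()+.5,y,.026)[:2]*1000))
L=np.array(L);Ri=np.array([a for a,b in Rr]);Ro=np.array([b for a,b in Rr])
for n,P in(("L",L),("Ri",Ri),("Ro",Ro)):
    k=np.polyfit(P[:,0],P[:,1],1);print(n,len(P),"yaw",np.degrees(np.arctan(k[0])),"y at x=530",np.polyval(k,530),"resid",np.abs(P[:,1]-np.polyval(k,P[:,0])).max())
z=.0776-.0353+.006
a,b=wplane(M,232,208,z)*1000,wplane(M,321,208,z)*1000;d=b-a;print(a,b,np.linalg.norm(d),"yaw",np.degrees(np.arctan2(d[1],d[0]))-90,(a+b)/2)
```

```text
L 14 yaw -2.6858533798535196 y at x=530 -73.4076127973351 resid 4.437472663291288
Ri 16 yaw 12.717103340603638 y at x=530 -11.543513140335719 resid 0.3277500508591178
Ro 16 yaw 12.476370161227429 y at x=530 -3.591942725294828 resid 0.3042580614468178
[534.6381285  -62.40268575  48.3       ] [526.10022042 -19.40879404  48.3       ] 43.83344155496327 yaw 11.231912513718953 [530.36917446 -40.90573989  48.3       ]
```

>>> arm_command(
  targets=[
    [[1,-3,0],0.02,5],
    [[1,-3,-10],0.02,5],
    [[1,-3,-18],0.02,5],
    [[1,-3,-22],0.02,5],
    [[1,-3,-23],0.02,5],
    [[1,-3,-23],0.02,5],
  ],
)

```text
time: 11.4
tcp_pos: [0.5606, -0.0382, 0.0548]
tcp_rot: [180.0, -0.1, -167.5]
contact_force: [-0.2, 1.0, -1.9]
width: 0.0134
gripper_force: 58.8
```

>>> arm_command(
  targets=[
    [[0,0,-1],0,5],
    [[0,0,-1.5],0,5],
    [[0,0,-1.5],0,5],
  ],
)

```text
time: 11.7
tcp_pos: [0.5612, -0.0384, 0.054]
tcp_rot: [-180.0, 0.0, -167.5]
contact_force: [1.0, -0.3, -1.6]
width: 0.0128
gripper_force: 58.8
```

>>> arm_command(
  targets=[
    [[0,0,-0.5],0,5],
    [[0,0,-1],0,5],
    [[0,0,-1.5],0,5],
    [[0,0,-1.5],0,5],
  ],
)

```text
time: 12.1
tcp_pos: [0.5612, -0.0384, 0.0533]
tcp_rot: [-180.0, 0.0, -167.5]
contact_force: [-2.8, 0.5, 3.6]
width: 0.013
gripper_force: 59.6
```

>>> arm_command(
  targets=[
    [[5,1,0.5],0,5],
    [[10,2.2,0.5],0,5],
    [[15,3.3,0.5],0,5],
    [[20,4.4,0.5],0,5],
    [[25,5.5,0.5],0,5],
    [[29,6.4,0.5],0,5],
    [[29,6.4,0.5],0,5],
    [[29,6.4,0.5],0,5],
  ],
)

```text
time: 12.9
tcp_pos: [0.5913, -0.0319, 0.0533]
tcp_rot: [-180.0, 0.1, -167.5]
contact_force: [0.3, -0.6, 3.0]
width: 0.0129
gripper_force: 59.8
```

>>> arm_command(
  targets=[
    [[1,0.2,0],0,5],
    [[2,0.4,0],0,5],
    [[3,0.6,0],0,5],
    [[4,0.9,0],0,5],
    [[4,0.9,0],0,5],
  ],
)

```text
time: 13.4
tcp_pos: [0.5932, -0.0315, 0.0533]
tcp_rot: [-180.0, -0.1, -167.5]
contact_force: [-4.2, -1.2, 7.2]
width: 0.013
gripper_force: 60.2
```

>>> arm_command(
  targets=[
    [[1,0.2,0],0,5],
    [[2,0.4,0],0,5],
    [[3,0.6,0],0,5],
    [[4,0.9,0],0,5],
    [[4,0.9,0],0,5],
  ],
)

```text
time: 13.9
tcp_pos: [0.5971, -0.0305, 0.0533]
tcp_rot: [-180.0, -0.1, -167.5]
contact_force: [-4.3, -0.9, 7.0]
width: 0.0128
gripper_force: 60.2
```

>>> arm_command(
  targets=[
    [[1,0.2,0.5],0,5],
    [[2,0.4,0.5],0,5],
    [[3,0.6,0.5],0,5],
    [[4,0.9,0.5],0,5],
    [[4,0.9,0.5],0,5],
  ],
)

```text
time: 14.4
tcp_pos: [0.6001, -0.0299, 0.0534]
tcp_rot: [-180.0, -0.3, -167.5]
contact_force: [-6.5, -2.4, 6.6]
width: 0.013
gripper_force: 60.1
```

>>> arm_command(
  targets=[
    [[1,0.2,0],0,5],
    [[2,0.4,0],0,5],
    [[3,0.6,0],0,5],
    [[4,0.9,0],0,5],
    [[4,0.9,0],0,5],
  ],
)

```text
time: 14.9
tcp_pos: [0.6033, -0.0291, 0.0534]
tcp_rot: [-180.0, -0.4, -167.5]
contact_force: [-8.4, -2.6, 9.0]
width: 0.0131
gripper_force: 60.4
```

Run:
```python
from h import *
t=ctrl.get_image("top");s=ctrl.get_image("side");w=ctrl.get_image("wrist")
o=np.zeros((600,800,3),np.uint8)
o[:360,:400]=cv2.resize(t[180:260,240:329],(400,360),interpolation=cv2.INTER_CUBIC)
o[:360,400:]=cv2.resize(s[180:260,245:334],(400,360),interpolation=cv2.INTER_CUBIC)
o[360:600,:320]=cv2.resize(w,(320,240))
t0=cv2.imread("pics/top0.png");o[360:600,400:640]=cv2.resize(t0[180:230,260:310],(240,240),interpolation=cv2.INTER_CUBIC)
cv2.imwrite("pics/c6.png",o);print(ctrl.state()["contact_force"],ctrl.state()["time"])
```

```text
[-8.7136266  -2.09671428  9.64184249] 15.05
```

View pics/c6.png

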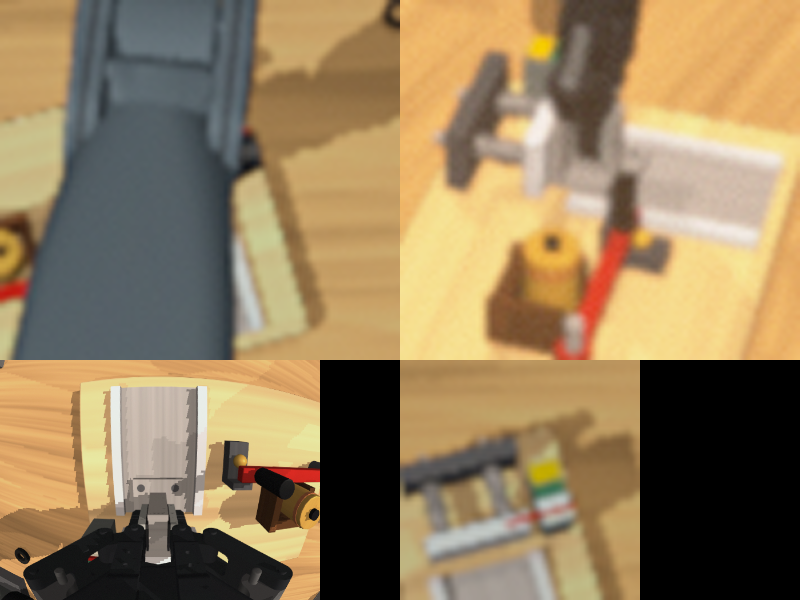

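All 10 views are now used, so I'll measure numerically from here. In this one the bracket stands against the fence in the side view, the keeper is shut and the condenser is upright. I'll measure the fence travel by tracking the fence patch in the side picture against the at-rest picture.

```bash
cat > fence.py <<'E'
from h import *
t0=cv2.imread("pics/side3.png");t1=ctrl.get_image("side")
J=lambda x,y,z:jig(x,y,z,o=(574,33),yaw=12.)
up=8
def big(i):return cv2.resize(i,None,fx=up,fy=up,interpolation=cv2.INTER_CUBIC)
# fence +y end: jig (30..42,-29), z 18..62
q=np.array([proj("side",J(x,y,z)) for x in(30,42) for y in(-29,-33) for z in(.022,.062)])
x0,y0=np.floor(q.min(0)-2).astype(int);x1,y1=np.ceil(q.max(0)+1).astype(int)
tpl=big(t0)[y0*up:y1*up,x0*up:x1*up]
d10=proj("side",J(46,-31,.05))-proj("side",J(36,-31,.05))
B=big(t1);A=big(t0);res=[]
for mm in np.arange(-3,30,.5):
    d=d10*mm/10*up;X=int(round(x0*up+d[0]));Y=int(round(y0*up+d[1]))
    w=B[Y-4:Y+tpl.shape[0]+4,X-4:X+tpl.shape[1]+4]
    res.append((cv2.matchTemplate(w,tpl,cv2.TM_CCOEFF_NORMED).max(),mm))
res.sort(reverse=True);print("box",x0,y0,x1,y1,"px/10mm",d10,[(round(float(a),3),float(b)) for a,b in res[:6]])
# white column-wise profile across the fence end along jig x at mid height
h,s,v=cv2.split(cv2.cvtColor(t1,cv2.COLOR_BGR2HSV))
for n,t in(("rest",t0),("now",t1)):
    g=t.astype(float).mean(2).astype(np.float32)
    xs=np.arange(10,75,3.);uv=np.array([proj("side",J(x,-29,.046)) for x in xs]).astype(np.float32)
    print(n,cv2.remap(g,uv[None,:,0],uv[None,:,1],cv2.INTER_LINEAR).astype(int)[0])
st=ctrl.state();print(st["time"],st["contact_force"],st["tcp_pos"])
E
python3 fence.py
```

```text
box 273 226 281 232 px/10mm [-3.51420528 -0.76586102] [(0.985, 1.5), (0.985, 1.0), (0.985, 0.5), (0.985, 0.0), (0.985, -0.5), (0.985, -1.0)]
rest [198 194 189 182 174 166 162 164 166 175 187 198 201 203 201 201 200 198
 199 198 196 191]
now [200 198 193 186 181 175 165 165 168 177 187 197 203 204 205 203 201 200
 200 198 197 193]
15.1 [-8.57775764 -2.10912164  8.40738235] [ 0.60327796 -0.02912703  0.05341963]
```

```bash
sed -i 's/^J=lambda.*/J=lambda x,y,z:jig(x,y,z*1000,o=(574,33),yaw=12.)/' fence.py; python3 fence.py
```

```text
box 273 208 282 226 px/10mm [-3.61319058 -0.75822344] [(0.958, 7.0), (0.958, 6.5), (0.958, 6.0), (0.958, 5.0), (0.958, 4.5), (0.958, 5.5)]
rest [174 173 174 174 173 166 152 153 179 199 202 188 161 143 142 141 138 135
 135 140 145 144]
now [174 174 175 173 169 153 146 150 151 162 191 207 204 193 167 148 140 137
 137 143 146 145]
15.15 [-8.45996806 -1.9905287   8.73256094] [ 0.60327747 -0.02913332  0.05342871]
```

>>> arm_command(
  targets=[
    [[1.5,0.3,0.3],0,5],
    [[3,0.6,0.5],0,5],
    [[4.5,1,0.5],0,5],
    [[6,1.3,0.5],0,5],
    [[7.5,1.6,0.5],0,5],
    [[9,2,0.5],0,5],
    [[9,2,0.5],0,5],
    [[9,2,0.5],0,5],
  ],
)

```text
time: 15.95
tcp_pos: [0.6106, -0.0275, 0.0535]
tcp_rot: [-180.0, -0.6, -167.5]
contact_force: [-11.6, -3.6, 9.8]
width: 0.0134
gripper_force: 60.5
```

```bash
python3 fence.py
```

```text
box 273 208 282 226 px/10mm [-3.61319058 -0.75822344] [(0.945, 14.0), (0.945, 13.5), (0.945, 15.5), (0.945, 14.5), (0.945, 13.0), (0.945, 15.0)]
rest [174 173 174 174 173 166 152 153 179 199 202 188 161 143 142 141 138 135
 135 140 145 144]
now [172 173 175 175 174 173 169 155 144 152 151 149 161 188 202 205 190 157
 140 140 143 146]
16.0 [-12.35601969  -3.29939426  10.3243785 ] [ 0.6105883  -0.02748742  0.0534851 ]
```

>>> arm_command(
  targets=[
    [[0.6,0.1,0],0,5],
    [[1.2,0.2,0],0,5],
    [[1.2,0.2,0],0,5],
    [[1.2,0.2,0],0,5],
    [[1.2,0.2,0],0,5],
    [[1.2,0.2,0],0,5],
    [[1.2,0.2,0],0,5],
    [[1.2,0.2,0],0,5],
    [[1.2,0.2,0],0,5],
    [[1.2,0.2,0],0,5],
  ],
)

```text
time: 17.0
tcp_pos: [0.6113, -0.0273, 0.0535]
tcp_rot: [-180.0, -0.6, -167.5]
contact_force: [-12.4, -4.1, 10.7]
width: 0.0131
gripper_force: 60.6
```

>>> arm_command(
  targets=[
    [[0,0,0],0,5],
    [[0,0,0],0,5],
    [[0,0,0],0,5],
    [[0,0,0],0,5],
    [[0,0,0],0,5],
    [[0,0,0],0,5],
    [[0,0,0],0,5],
    [[0,0,0],0,5],
    [[0,0,0],0,5],
    [[0,0,0],0,5],
  ],
)

```text
time: 18.0
tcp_pos: [0.6113, -0.0273, 0.0535]
tcp_rot: [-180.0, -0.6, -167.5]
contact_force: [-13.0, -4.3, 10.9]
width: 0.0128
gripper_force: 60.6
```

```bash
python3 fence.py
python3 - <<'E'
from h import *
M=T();im=ctrl.get_image("wrist");h,s,v=cv2.split(cv2.cvtColor(im,cv2.COLOR_BGR2HSV))
c=ctrl.get_calibration("wrist");import h as H
class C:pass
H.ctrl=C();H.ctrl.get_calibration=lambda n:c
br=((s<45)&(v>185));P=[]
for y in range(130,200,5):
    x=np.nonzero(br[y])[0];r=x[(x>322)&(x<370)]
    if len(r):P.append(wplane(M,r.max()+.5,y,.026)[:2]*1000)
P=np.array(P);k=np.polyfit(P[:,0],P[:,1],1);a=np.arctan(k[0])
t=M[:2,3]*1000;print("lane yaw",np.degrees(a),"lateral of TCP from mid-lane",(t[1]-np.polyval(k,t[0]))*np.cos(a)+40,"resid",np.abs(P[:,1]-np.polyval(k,P[:,0])).max(),len(P))
E
```

```text
box 273 208 282 226 px/10mm [-3.61319058 -0.75822344] [(0.954, 13.0), (0.954, 15.0), (0.954, 14.5), (0.954, 14.0), (0.954, 13.5), (0.954, 12.5)]
rest [174 173 174 174 173 166 152 153 179 199 202 188 161 143 142 141 138 135
 135 140 145 144]
now [174 174 173 174 175 172 174 165 152 148 154 153 168 196 206 200 181 150
 137 141 145 146]
18.05 [-14.17112541  -3.06422303  10.69562046] [ 0.61133463 -0.02731603  0.05350117]
lane yaw 8.367792673238943 lateral of TCP from mid-lane 3.779191971405517 resid 2.6590781704703494 12
```

```bash
python3 -c "
from bench import ctrl
print(ctrl.sign_off())"
```

```text
the job is handed in; nothing more can be done
None
```

The job is handed in, with no verdict returned: the keeper was pushed to its firm stop, the condenser is upright in its seat, and the gripper still holds the bracket against the fence at about 14.5 mm by image measurement, inside the green band.

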